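Press the lid home on a glass cream jar in a ratchet lever press

ROBOT

A 6-joint arm with a two-finger parallel gripper is mounted at the origin on a cart in front of the work surface, level with it; the furniture and walls round the work are solid. World frame = base frame: x ahead of the robot, y to its left, z up, the work surface at z = 0. Lengths are in m, angles in rad, forces in N, time in s.
With the tool pointing down it reaches from about 0.425 to 0.95 m from the base axis. Payload 14.7 kg.
Tool frame: the origin (TCP) lies midway between the tips of the shut fingers; the grasp point (between the pads) lies 19 mm behind it (manip.pinch_z is the distance from the TCP to the grasp point, in m); z points along the fingers, y is the line along which they close (so a half turn about z gives the same grasp; the last joint's range is limited). The gripper opens to 85 mm and grips with 20 to 120 N. Pads are 22 mm wide; open, the fingers measure 114 mm over their backs; the gripper's body (76 mm by 85 mm) begins 54 mm behind the grasp point. The pads swing forward as they close: fully open they stand 13 mm farther back than shut.
Start: joints at [1.164, 0.48, 1.596, -0, 1.065, -0.047], TCP at [0.229, 0.608, 0.231] pointing down, gripper open.
Joint ranges: [-2.75, 2.75], [-0.82, 2.05], [0.23, 2.67], [-1.56, 4.7], [0.09, 2.69], [-2.92, 2.92]. Speed limits (rad/s): [1.89, 1.89, 2.39, 3.01, 3.01, 3.01].

INTERFACE

Orientations are given as [roll, pitch, yaw] about the fixed x, y, z axes, in that order (R = Rz(yaw) Ry(pitch) Rx(roll)).
In Python, from station import manip, vision, workorder gives the robot as it stands.
- The arm moves only by the tool arm_command, never from a script. Its argument "plan" is a list that holds one entry, the list of rows, each a list of 7 numbers: the turn, a rotation vector about the tool's x, y, z in rad, then the shift along the tool's x, y, z in cm, then the finger opening in cm, from 0 to 8.54. In form: [[[rx, ry, rz, dx, dy, dz, jaw], ...]]. A call has exactly 10 rows; each row shifts and turns the commanded pose from where the row before left it, along the tool's axes as they then stand; what a row does not reach is not made up. A row lasts 1/10 s, in which the tool goes at most 50 mm and 8.59 degrees, less where a joint would pass 70% of its speed; a pose out of reach is approached as far as the arm can. A call with a gripper value outside its range is refused whole. The fingers move at their own pace and stop on an object; "newtons" is the grip in N (left out, the last holds). Time passes only in rows, so rows that do not move let the fingers close, or fill a call up. It gives the time, the measured TCP pose, the force, the opening and the grip force at its end, in the units of the state.
- manip.observe(): the state, without advancing time (a new reading comes with each control period).
- vision.get_image(name): name is "side" or "top"; returns a dict with "img" (480x640x3 uint8, red, green, blue), "fx", "fy", "cx", "cy" (pixels), "rvec" (rotation vector, rad) and "tvec" (3), from world to camera coordinates, as OpenCV has them. Camera axes: x right, y down, z forward; pixel columns grow to the right and rows downward; lengths in m; the calibration is good to about 2 mm. A picture is of the moment at which its call begins. There is no depth.
- workorder.close_job(): hands the job in; it is judged then, once.
Trained networks look in the newest picture that a camera, given by its name, has taken for a name from the list of things; names that differ only in an ending like _2 or _b are one class to them, and where a whole thing is asked for, a point or a joint stands for the part that bears it (a point fixed in the world has none). Each returns a list of dicts, best first, with "score" (0 to 1); they miss things now and then, are a little off and sometimes report something else, mostly with a low value. They report only what shows in the picture. A call takes as long as a camera call.
- vision.spot_in(camera, name): "xy" ([column, row] in pixels, amid what is visible of it).
- vision.trace(camera, name): "region" (480x640 bool, what is visible of it) and "xy" ([column, row] in pixels, amid what is visible of it).
- vision.mark_of(camera, name): "xy" ([column, row] in pixels: a listed point, or the origin of a listed thing).
The state is a dict: "time_s": time; "joint_pos": joint angles; "qd": joint speeds; "effort": joint torques, N m; "eef_pos": TCP position; "ee_rot": TCP orientation; "force": force on the tool from outside, world axes, zero at the start; "moment": the same for the moment, N m; "gripper_width": finger opening in m; "finger_force": force on a finger pad.
Only numpy, scipy, OpenCV 4.12 (cv2) and the standard library are available. Lean on these libraries where they do the work, as an engineer would, in place of code of your own. Each camera call takes 0.05 s, during which the arm holds its last target. There are 200 camera calls.

TASK

Close the glass jar that stands in the hand press: pull the lever down to its fourth notch (the arm then stands level) and no farther, so that the lid goes fully home, then take your hand off and let the notch alone hold the lever down for two seconds. Then push the release button in, keep it in until the sprung lever has swung fully up, and let go of it. The closed jar stays upright in its nest and the other things on the worktop stay where they are.

Things in the scene. Friction and masses are not known exactly. Their poses are not given: they have to be found in the camera images.
- press: hand press for closing jars, fixed: grey base 161 x 90 x 18 mm, steel column 32 mm thick, 334 mm high at the back, grey head at heights 115 to 195 mm. Origin: on the worktop under the pinion shaft; x points from the front of the press to its back (column axis at x = +54 mm), y to its left, z up. Lever on its left cheek; ratchet wheel, pawl and release button on its right
- lever_pivot (a point): point on the lever's turning axis (parallel to the press's y), 155 mm above the worktop, abreast of the middle of the grip. Grip middle = this point + 140 mm x (-cos(e) along press x, sin(e) up), e = 1.047 - lever angle. Fixed to the press
- lever_grip (a point): middle of the lever's grip, a round black bar 24 mm thick and 80 mm long lying along the press's y; 140 mm from the pivot axis, moves with the lever. The steel arm, 12 mm thick, meets it 23 mm to the press's right of this point, so the bar is free all round from 15 mm right to 40 mm left of it. A spring lifts the lever: pulling down here takes 3 to 12 N
- lever (a joint): lever angle (rad): 0 = fully up (arm 60 degrees above level, towards the press's front), grows as the grip is pulled down. Notches 0.262, 0.524, 0.785, fourth 1.047 (arm level), fifth 1.309; stop 1.40. The pawl drops in when a notch is passed by 0.03; let go, the lever springs back on to it (0.03 short at most). Starts fully up. Past 1.25 the glass is overstrained
- button_face (a point): middle of the face of the round black release button, 30 mm across, above the right cheek of the press. Its z axis points out of the face: up and to the press's front, 30 degrees from vertical; press along -z with closed fingers. The column stands close behind; a curved guard of 20 mm inner radius round the button's upper rear side ends 13 mm above the face
- button (a joint): release button on its rocker pawl (hinge 28 mm down the slope, to the press's front): angle (rad), 0 = out, 0.30 = fully in, the face then 8.4 mm down along -z; sprung, 2 to 4 N to free the loaded pawl, 6 to 8 N fully in. From 0.2 in the pawl is clear and the lever swings up by itself in under 1 s; let out sooner it may catch again. It rocks at each click
- jar: amber glass jar with white filling, 60 mm across, 37 mm high, standing loose in the round hole of the nest plate on the base of the press, under the ram. Origin: centre of its underside; z up
- jar_lid (a joint): height (m) by which the jar's aluminium press-on lid (62 mm across, 13.5 mm high) stands proud of its closed position: 0 = fully home, 0.005 to 0.0068 at the start. The ram's sprung pad comes on to it after about the second notch and has it home at 0.95 to 1.0 rad of the lever
- nest (a point): centre of the nest's hole on the press base, 18 mm above the worktop, where the jar's underside belongs
- done_jar_a: finished, closed jar of the same kind, 62 mm across, 40 mm high; bystander. Origin: centre of its underside
- done_jar_b: second finished, closed jar, as the first; bystander
- cream_pot: low white cream pot with a red band, 68 mm across, 43 mm high; bystander. Origin: centre of its underside
- cotton_pads: stack of white cotton pads, 59 mm across, 41 mm high; bystander. Origin: centre of its underside
- strip_roll: white roll of depilation strip standing on end, 67 mm across, 70 mm high; bystander. Origin: centre of its underside
- tonic: slim white bottle, 44 mm across, 146 mm high; bystander. Origin: centre of its underside
- lotion: white bottle, 56 mm across, 146 mm high; bystander. Origin: centre of its underside

How it is judged:
By the outcome, as a careful person would: the job done as asked, in the order asked, and still so for the second after the job is handed in, with the robot touching nothing.
It also fails if it takes over 51 s, if anything falls off the work surface, if the arm or the gripper's body presses on something with over 40 N, if the wrist force passes 120 N, or if a joint passes its speed limit or range.

## Working session

There is one attempt and no reset: what is moved stays moved. The work goes in short steps, Python scripts to look and compute and a tool call to move; the robot and the scene stay as the last step left them, time stands still between calls to the robot, and variables do not carry over. Pictures are saved under pics/ and viewed, at most 10 in all, crops included, and the job is handed in when it is done.

Besides the shell and the picture viewer there is one more tool, called after "Request:" as name([rows], argument=value, ...), one row to a line, values as JSON. arm_command: Moves the arm, as the interface text tells. Its arguments: {"type":"object","properties":{"plan":{"type":"array"},"newtons":{"type":"number"}},"required":["plan"]}

```bash
ls; mkdir -p pics
cat > h.py <<'E'
from station import manip, vision, workorder
import numpy as np, cv2
from scipy.spatial.transform import Rotation as Ro
from scipy.optimize import least_squares
def cam(n):
    d=vision.get_image(n); K=np.array([[d['fx'],0,d['cx']],[0,d['fy'],d['cy']],[0,0,1.]]);return d,K
def proj(c,P):
    d,K=c; return cv2.projectPoints(np.array(P,float).reshape(-1,3),np.array(d['rvec'],float),np.array(d['tvec'],float),K,None)[0].reshape(-1,2)
E
python3 - <<'E'
from h import *
C={n:cam(n) for n in('side','top')}
for n in C:
    cv2.imwrite(f'pics/{n}0.png',C[n][0]['img'][:,:,::-1])
    d=C[n][0];R=cv2.Rodrigues(np.array(d['rvec'],float))[0];print(n,-R.T@np.array(d['tvec']),R[2],d['fx'])
    for k in('press','lever_pivot','lever_grip','button_face','nest','jar'):
        print(n,k,[(np.round(r['xy'],1).tolist(),round(r['score'],2)) for r in vision.mark_of(n,k)[:2]])
s=manip.observe();print(s['time_s'],s['ee_rot'],s['force'],s['gripper_width'],manip.pinch_z)
E
```

```text
pics
side [-0.1947481  -0.63126931  1.18380171] [ 0.50644152  0.3722551  -0.7777809 ] 514.026637246401
side press [([325.7, 295.9], 0.81)]
side lever_pivot [([332.7, 241.3], 0.61), ([315.6, 285.8], 0.42)]
side lever_grip [([303.8, 204.1], 0.71)]
side button_face [([332.4, 254.0], 0.53), ([326.1, 294.6], 0.37)]
side nest [([312.8, 289.8], 0.97), ([464.0, 374.8], 0.72)]
side jar [([316.6, 289.6], 0.84)]
top [-0.62408132  0.40708887  1.71223597] [ 0.55061178 -0.2872035  -0.78379896] 607.6053954111513
top press [([328.5, 263.3], 0.68)]
top lever_pivot [([313.6, 223.6], 0.73)]
top lever_grip []
top button_face [([339.8, 217.1], 0.45), ([425.7, 219.7], 0.3)]
top nest [([321.2, 267.2], 0.57), ([324.4, 263.8], 0.29)]
top jar [([321.9, 263.2], 0.53)]
0.7 [ 3.14154073e+00 -2.87546237e-06  2.78178071e+00] [ 0.8054726   0.17600931 -0.48954376] 0.08513542875025992 0.0187
```

View pics/side0.png

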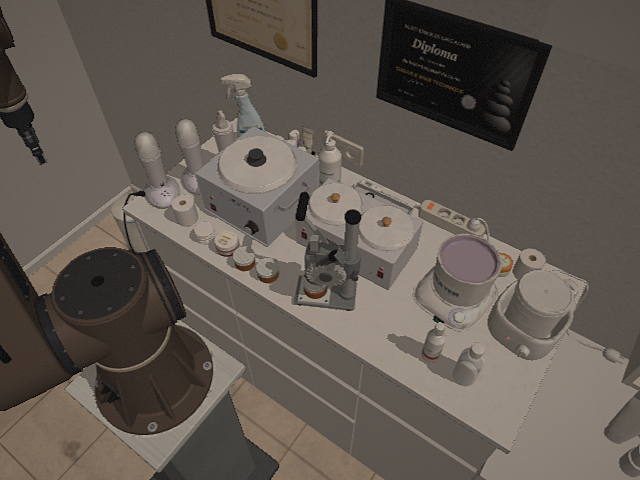

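View pics/top0.png

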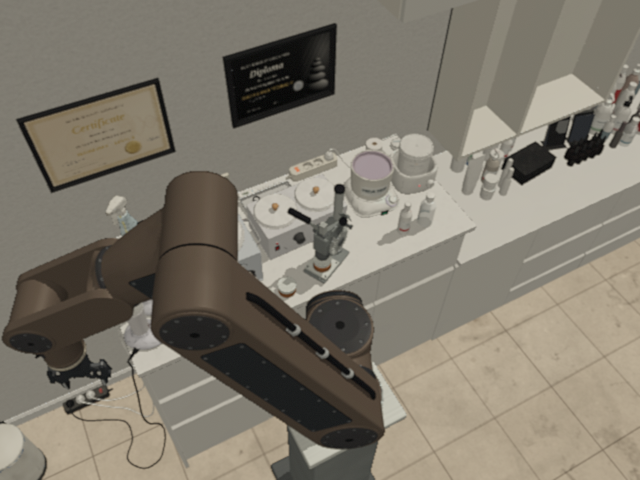

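```bash
cat >> h.py <<'E'
# press-frame points: pivot y unknown(yl), button pos unknown
def pw(p,q): # p=(x,y,yaw), q press point
    c,s=np.cos(p[2]),np.sin(p[2]); return np.array([p[0]+c*q[0]-s*q[1],p[1]+s*q[0]+c*q[1],q[2]])
def ray(c,xy):
    d,K=c;R=cv2.Rodrigues(np.array(d['rvec'],float))[0];o=-R.T@np.array(d['tvec'],float)
    v=R.T@np.linalg.inv(K)@np.array([xy[0],xy[1],1]);return o,v/np.linalg.norm(v)
def atz(c,xy,z):
    o,v=ray(c,xy);return o+v*(z-o[2])/v[2]
def tri(rs):
    A=sum(np.eye(3)-np.outer(v,v) for o,v in rs);b=sum((np.eye(3)-np.outer(v,v))@o for o,v in rs);return np.linalg.solve(A,b)
E
python3 - <<'E'
from h import *
S,T=cam('side'),cam('top')
print('press',atz(S,(325.7,295.9),0),atz(T,(328.5,263.3),0))
print('nest',atz(S,(312.8,289.8),.018),atz(T,(321.2,267.2),.018))
print('pivot',atz(S,(332.7,241.3),.155),atz(T,(313.6,223.6),.155))
print('button',tri([ray(S,(332.4,254)),ray(T,(339.8,217.1))]))
print('grip S',atz(S,(303.8,204.1),.155+.14*.866))
E
```

```text
press [ 0.42865326 -0.2087079   0.        ] [ 0.4279789  -0.21432355  0.        ]
nest [ 0.41522589 -0.17564913  0.018     ] [ 0.41400519 -0.17795536  0.018     ]
pivot [ 0.49265885 -0.18544539  0.155     ] [ 0.49690739 -0.19105444  0.155     ]
button [ 0.41090549 -0.2416962   0.24277016]
grip S [ 0.46655255 -0.11726915  0.27624   ]
```

The side view shows the press at about (325,270), with the grip at (303,207), the column top at (353,216) and the jar at (316,290). The top view shows the grip at (299,216) and the column top at (339,188). I'll zoom in on both.

Run:
```python
from h import *
S,T=cam('side'),cam('top')
print('coltop',tri([ray(S,(353,214)),ray(T,(339,187))]), 'grip',tri([ray(S,(303,207)),ray(T,(299,216))]))
a=S[0]['img'][190:310,280:370];b=T[0]['img'][175:295,270:360]
f=lambda i:cv2.resize(i,None,fx=4.4,fy=4.9,interpolation=cv2.INTER_CUBIC)
f=lambda i:cv2.resize(i,None,fx=4.4,fy=4.4,interpolation=cv2.INTER_CUBIC)
o=np.hstack([f(a),f(b)]);o=np.clip(o.astype(float)*1.4,0,255).astype(np.uint8);print(o.shape)
cv2.imwrite('pics/crop1.png',o[:,:,::-1])
```

```text
coltop [ 0.45961749 -0.25794885  0.33659764] grip [ 0.4596537  -0.11966225  0.27325211]
(528, 792, 3)
```

View pics/crop1.png

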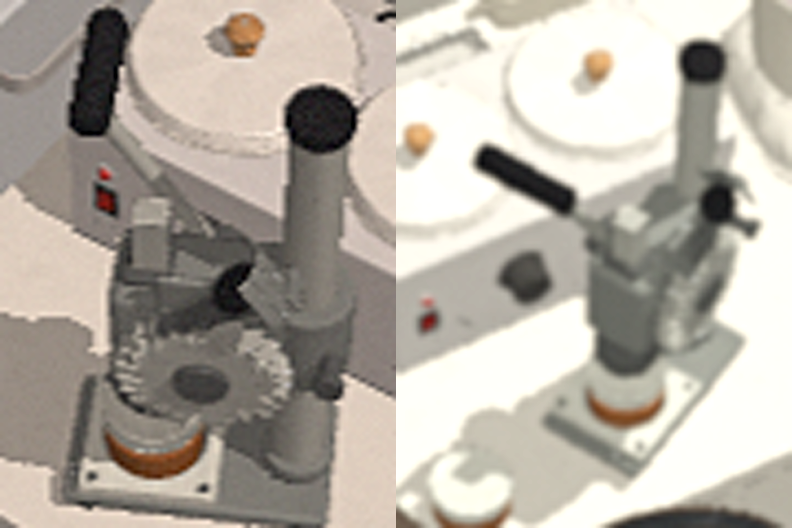

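The crop shows the button: in the side view at crop (236,287), full frame (333.6,255.2), and in the top view at crop (718,203), full frame (343.2,221.1). The guard and column lie behind it. The grip bar ends are clear in both views.

Run:
```python
from h import *
S,T=cam('side'),cam('top')
cs=lambda x,y:(280+x/4.4,190+y/4.4); ct=lambda x,y:(270+(x-396)/4.4,175+y/4.4)
def res(v):
    p=v[:3];yg,xn=v[3:5];b=v[5:8]
    W=[pw(p,(.054,0,.334)),pw(p,(-.07,yg,.2762)),pw(p,(-.07,yg+.04,.2762)),pw(p,(-.07,yg-.04,.2762)),pw(p,b),pw(p,(xn,0,.018)),pw(p,(0,yg,.155)),pw(p,(0,0,0))]
    a=proj(S,W)-np.array([cs(321,116),cs(98,72),cs(112,18),cs(90,126),cs(236,287),(312.8,289.8),(332.7,241.3),(325.7,295.9)])
    c=proj(T,W)-np.array([ct(703,60),ct(524,178),ct(484,156),ct(566,202),ct(718,203),(321.2,267.2),(313.6,223.6),(328.5,263.3)])
    w=np.array([1,1,1,1,1,.7,.3,.3])[:,None]
    return np.r_[(a*w).ravel(),(c*w).ravel(),(v[3]-.07)*0]
r=least_squares(res,[.428,-.211,-1.2,.07,-.037,.02,-.03,.22],loss='soft_l1')
v=r.x;print(np.round(v,4),r.cost);print(np.round(res(v)[:32].reshape(2,8,2),1).tolist())
p=v[:3]
print('btn',pw(p,v[5:8]),'grip',pw(p,(-.07,v[3],.2762)),'pivot',pw(p,(0,v[3],.155)))
n=pw([0,0,p[2]],(-.5,0,.866));print('n',n)
np.save('fit.npy',v)
for k in ('tonic','lotion','done_jar','strip_roll'):
    for c,nm in((S,'side'),):
        print(k,[np.round(atz(c,q['xy'],0),3).tolist() for q in vision.mark_of(nm,k)[:3]])
```

```text
[ 0.4318 -0.2116 -1.106   0.0659 -0.039   0.0186 -0.0405  0.2383] 2.66446413067406
[[[-0.3, 0.0], [0.5, -0.0], [0.0, 0.2], [-0.5, 0.2], [-0.1, 0.1], [0.1, 0.3], [-0.5, -0.0], [0.5, -0.1]], [[0.3, -0.7], [-0.1, -0.1], [-1.4, -0.9], [0.8, 0.4], [-0.1, -0.2], [-0.2, 0.0], [-0.5, 0.7], [-0.4, -0.1]]]
btn [ 0.40390291 -0.24635915  0.23834871] grip [ 0.45930295 -0.11950394  0.2762    ] pivot [ 0.49068276 -0.18207635  0.155     ]
n [-0.2241415   0.44694584  0.866     ]
tonic [[0.432, -0.522, 0.0], [0.664, 0.038, 0.0]]
lotion [[0.428, -0.619, 0.0]]
done_jar [[0.395, -0.029, 0.0], [0.393, 0.041, 0.0]]
strip_roll [[0.425, 0.294, 0.0]]
```

```bash
cat >> h.py <<'E'
v=np.load('fit.npy');p=v[:3];yg=v[3]
def Rt(t): # tool x = press y, tool z = down, tilted by t so tool z leans to press rear (button) 
    yaw=p[2]+np.pi/2
    return Ro.from_euler('xyz',[np.pi,0,yaw])*Ro.from_rotvec([t,0,0])
def rows(P,R,way,jaw=0,v=.04,w=.14,rnd=2):
    out=[]
    for Q,RQ in way:
        n=max(1,int(np.ceil(max(np.linalg.norm(Q-P)/v,(R.inv()*RQ).magnitude()/w-1e-6))))
        for i in range(n):
            k=n-i; rv=np.round((R.inv()*RQ).as_rotvec()/k,3); d=np.round(R.inv().apply(Q-P)/k*100,rnd)
            out.append([*rv.tolist(),*d.tolist(),jaw]); P=P+R.apply(d/100); R=R*Ro.from_rotvec(rv)
    return out,P,R
def bar(e,dz=0,dy=.012): return pw(p,(-.14*np.cos(e),yg+dy,.155+.14*np.sin(e)+.012+dz))
def now():
    s=manip.observe();return np.array(s['eef_pos']),Ro.from_euler('xyz',s['ee_rot']),s
E
python3 - <<'E'
from h import *
P,R,s=now();print(s['time_s'])
S=cam('side');print('heater top near edge',atz(S,(255,155),.2),atz(S,(240,175),.17))
print(Rt(0).as_matrix().round(3).tolist(),Rt(.5236).as_matrix()[:,2])
print(bar(1.047),bar(0),bar(-.055))
o,_,_=rows(P,R,[(np.array([.35,.42,.38]),None or R*Ro.from_rotvec([0,0,.7])),(np.array([.46,.15,.38]),R*Ro.from_rotvec([0,0,1.5])),(bar(1.047,.07),Rt(0))])
print(len(o));[print(q) for q in o]
E
```

```text
1.2
heater top near edge [0.59596081 0.15095438 0.2       ] [0.53150233 0.15652174 0.17      ]
[[0.894, 0.448, 0.0], [0.448, -0.894, -0.0], [0.0, 0.0, -1.0]] [-0.22414198  0.44694679 -0.86602479]
[ 0.47001891 -0.11410313  0.28822973] [ 0.43864984 -0.05155212  0.167     ] [ 0.43874474 -0.05174136  0.15930388]
22
[0.0, 0.0, 0.1, -2.57, -1.91, -2.12, 0]
[-0.0, -0.0, 0.1, -2.75, -1.64, -2.13, 0]
[-0.0, 0.0, 0.1, -2.89, -1.36, -2.12, 0]
[-0.0, -0.0, 0.1, -3.02, -1.07, -2.13, 0]
[-0.0, -0.0, 0.1, -3.11, -0.76, -2.12, 0]
[-0.0, -0.0, 0.1, -3.17, -0.44, -2.13, 0]
[-0.0, -0.0, 0.1, -3.19, -0.13, -2.12, 0]
[-0.0, -0.0, 0.1, -3.62, -0.45, -0.0, 0]
[-0.0, -0.0, 0.1, -3.64, -0.09, -0.0, 0]
[-0.0, -0.0, 0.1, -3.63, 0.28, -0.0, 0]
[-0.0, -0.0, 0.1, -3.59, 0.64, -0.0, 0]
[-0.0, -0.0, 0.1, -3.51, 0.99, -0.0, 0]
[-0.0, -0.0, 0.1, -3.39, 1.34, -0.0, 0]
[-0.0, -0.0, 0.1, -3.24, 1.67, -0.0, 0]
[-0.0, -0.0, 0.1, -3.06, 1.98, -0.0, 0]
[-0.0, 0.0, 0.117, -3.58, 1.21, 0.31, 0]
[-0.0, 0.0, 0.117, -3.41, 1.62, 0.31, 0]
[-0.0, 0.0, 0.117, -3.2, 2.01, 0.31, 0]
[-0.0, 0.0, 0.116, -2.94, 2.37, 0.31, 0]
[-0.0, 0.0, 0.117, -2.64, 2.69, 0.31, 0]
[-0.0, 0.0, 0.116, -2.31, 2.98, 0.31, 0]
[-0.0, 0.0, 0.117, -1.96, 3.23, 0.32, 0]
```

Request:
arm_command([
  [[0, 0, 0.1, -2.57, -1.91, -2.12, 0], [0, 0, 0.1, -2.75, -1.64, -2.13, 0], [0, 0, 0.1, -2.89, -1.36, -2.12, 0], [0, 0, 0.1, -3.02, -1.07, -2.13, 0], [0, 0, 0.1, -3.11, -0.76, -2.12, 0], [0, 0, 0.1, -3.17, -0.44, -2.13, 0], [0, 0, 0.1, -3.19, -0.13, -2.12, 0], [0, 0, 0.1, -3.62, -0.45, 0, 0], [0, 0, 0.1, -3.64, -0.09, 0, 0], [0, 0, 0.1, -3.63, 0.28, 0, 0]],
])

```text
time_s: 2.25
eef_pos: [0.3916, 0.3175, 0.3803]
ee_rot: [3.141, -0.0, 1.778]
force: [0.2, 0.0, -0.0]
gripper_width: -0.0002
finger_force: 0.0
```

Request:
arm_command([
  [[0, 0, 0.1, -3.59, 0.64, 0, 0], [0, 0, 0.1, -3.51, 0.99, 0, 0], [0, 0, 0.1, -3.39, 1.34, 0, 0], [0, 0, 0.1, -3.24, 1.67, 0, 0], [0, 0, 0.1, -3.06, 1.98, 0, 0], [0, 0, 0.117, -3.58, 1.21, 0.31, 0], [0, 0, 0.117, -3.41, 1.62, 0.31, 0], [0, 0, 0.117, -3.2, 2.01, 0.31, 0], [0, 0, 0.116, -2.94, 2.37, 0.31, 0], [0, 0, 0.117, -2.64, 2.69, 0.31, 0]],
])

```text
time_s: 3.25
eef_pos: [0.467, -0.0402, 0.3646]
ee_rot: [3.141, -0.0, 0.693]
force: [0.9, -0.0, 0.3]
gripper_width: -0.0001
finger_force: 0.0
```

Run:
```python
from h import *
P,R,s=now();print(s['time_s'],P,s['force'],s['gripper_width'],(R.inv()*Rt(0)).as_rotvec())
o,_,_=rows(P,R,[(bar(1.047,.03),Rt(0))],v=.025);print(len(o));[print(q) for q in o]
c=cam('side');cv2.imwrite('pics/s2.png',cv2.resize(c[0]['img'][120:320,240:440],None,fx=3,fy=3)[:,:,::-1])
print(proj(c,[P]))
```

```text
3.25 [ 0.46695206 -0.04018747  0.36456714] [ 0.85875489 -0.04527595  0.34712069] -0.00012298995372738501 [ 0.00029241 -0.00038598  0.22812841]
4
[0.0, -0.0, 0.057, -1.12, 1.47, 1.16, 0]
[0.0, -0.0, 0.057, -1.04, 1.53, 1.16, 0]
[0.0, -0.0, 0.057, -0.95, 1.59, 1.16, 0]
[0.0, -0.0, 0.057, -0.85, 1.64, 1.15, 0]
[[275.97559385 164.19680016]]
```

View pics/s2.png

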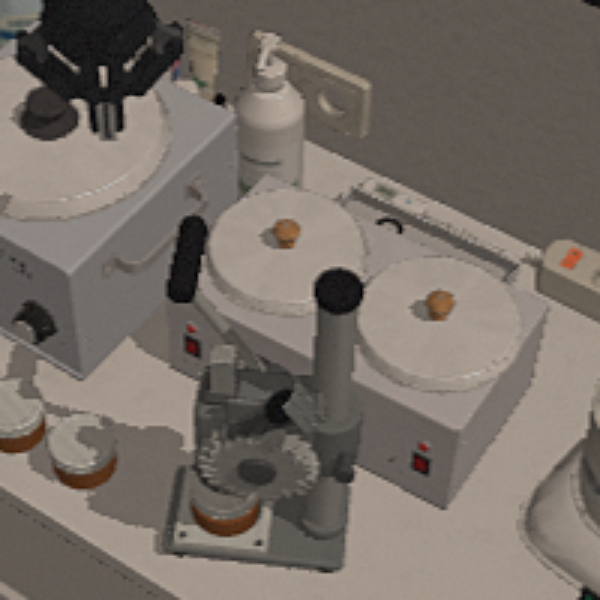

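The side crop shows the shut fingertips at about (276,165), which matches the projected TCP. The grip is still up at about (302,206) and the way is clear. Next I'll approach it and pull down.

Request:
arm_command([
  [[0, 0, 0.057, -1.12, 1.47, 1.16, 0], [0, 0, 0.057, -1.04, 1.53, 1.16, 0], [0, 0, 0.057, -0.95, 1.59, 1.16, 0], [0, 0, 0.057, -0.85, 1.64, 1.15, 0], [0, 0, 0, 0, 0, 0.8, 0], [0, 0, 0, 0, 0, 0.8, 0], [0, 0, 0, 0, 0, 0.7, 0], [0, 0, 0, 0, 0, 0.5, 0], [0, 0, 0, 0, 0, 0, 0], [0, 0, 0, 0, 0, 0, 0]],
])

```text
time_s: 4.3
eef_pos: [0.4707, -0.1122, 0.2904]
ee_rot: [3.141, -0.0, 0.471]
force: [0.5, -0.2, -0.8]
gripper_width: 0.0001
finger_force: 0.0
```

Run:
```python
from h import *
P,R,s=now();print(s['time_s'],P,s['force'],bar(1.047))
c=cam('side');t=cam('top');print(proj(c,[P]),[q['xy'] for q in vision.mark_of('side','lever_grip')],[q['xy'] for q in vision.mark_of('top','lever_grip')])
a=cv2.resize(c[0]['img'][160:240,260:340],None,fx=5,fy=5);b=cv2.resize(t[0]['img'][170:250,260:340],None,fx=5,fy=5)
cv2.imwrite('pics/s3.png',np.hstack([a,b])[:,:,::-1])
es=np.linspace(1.047,-.06,26)[1:]
o,_,_=rows(P,Rt(0),[(bar(e,-.001),Rt(0)) for e in es]);print(len(o));[print(q[3:6]) for q in o]
```

```text
4.3 [ 0.47071981 -0.11224864  0.29039856] [ 0.51927846 -0.15854565 -0.7846268 ] [ 0.47001891 -0.11410313  0.28822973]
[[302.95964513 198.12274195]] [[301.6, 207.7]] [[304.0, 214.9], [341.9, 217.2], [328.8, 258.8]]
25
[-0.15, -0.4, 0.64]
[0.0, -0.51, 0.34]
[0.0, -0.5, 0.37]
[0.0, -0.48, 0.39]
[0.0, -0.47, 0.41]
[0.0, -0.44, 0.43]
[0.0, -0.43, 0.45]
[0.0, -0.41, 0.47]
[0.0, -0.38, 0.48]
[0.0, -0.36, 0.51]
[0.0, -0.35, 0.51]
[0.0, -0.31, 0.54]
[0.0, -0.3, 0.54]
[0.0, -0.27, 0.56]
[0.0, -0.24, 0.57]
[0.0, -0.22, 0.58]
[0.0, -0.19, 0.59]
[0.0, -0.17, 0.6]
[0.0, -0.14, 0.6]
[0.0, -0.11, 0.61]
[0.0, -0.09, 0.61]
[0.0, -0.06, 0.62]
[0.0, -0.03, 0.62]
[0.0, -0.0, 0.62]
[0.0, 0.02, 0.62]
```

View pics/s3.png

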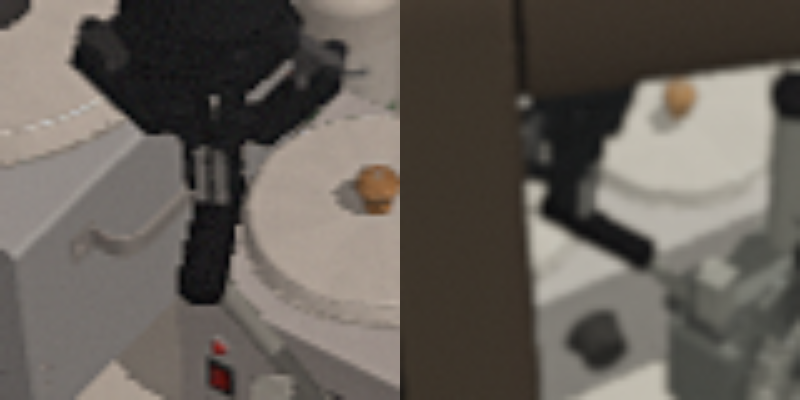

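The fingertips rest on the bar left of its middle: side view at about (302,200), with the bar running to (300,219). Now I'll pull along the arc.

Request:
arm_command([
  [[0, 0, 0, -0.15, -0.4, 0.64, 0], [0, 0, 0, 0, -0.51, 0.34, 0], [0, 0, 0, 0, -0.5, 0.37, 0], [0, 0, 0, 0, -0.48, 0.39, 0], [0, 0, 0, 0, -0.47, 0.41, 0], [0, 0, 0, 0, -0.44, 0.43, 0], [0, 0, 0, 0, -0.43, 0.45, 0], [0, 0, 0, 0, -0.41, 0.47, 0], [0, 0, 0, 0, -0.38, 0.48, 0], [0, 0, 0, 0, -0.36, 0.51, 0]],
])

```text
time_s: 5.5
eef_pos: [0.4492, -0.0735, 0.2454]
ee_rot: [-3.141, -0.001, 0.47]
force: [-0.9, 4.0, 8.2]
gripper_width: 0.0002
finger_force: 3.6
```

Run:
```python
from h import *
P,R,s=now();es=np.linspace(1.047,-.06,26);print(P,bar(es[10],-.001),s['force'])
c=cam('side');print([q['xy'] for q in vision.mark_of('side','lever_grip')],proj(c,[bar(es[10],-.012,0)]))
cv2.imwrite('pics/s4.png',cv2.resize(c[0]['img'][160:310,250:400],None,fx=4,fy=4)[:,:,::-1])
```

```text
[ 0.4491681  -0.07349521  0.24538126] [ 0.449761   -0.07370816  0.24553454] [-0.87930884  3.95807761  8.1589408 ]
[[285.1, 216.9]] [[285.15807703 215.87625243]]
```

View pics/s4.png

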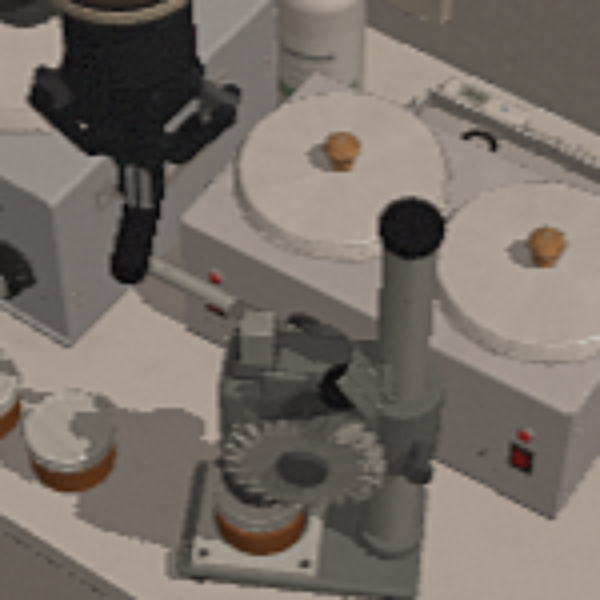

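The lever follows: the grip is at (285,217), as predicted for 0.44 rad. I'll carry on.

Request:
arm_command([
  [[0, 0, 0, 0, -0.35, 0.51, 0], [0, 0, 0, 0, -0.31, 0.54, 0], [0, 0, 0, 0, -0.3, 0.54, 0], [0, 0, 0, 0, -0.27, 0.56, 0], [0, 0, 0, 0, -0.24, 0.57, 0], [0, 0, 0, 0, -0.22, 0.58, 0], [0, 0, 0, 0, -0.19, 0.59, 0], [0, 0, 0, 0, -0.17, 0.6, 0], [0, 0, 0, 0, -0.14, 0.6, 0], [0, 0, 0, 0, -0.11, 0.61, 0]],
])

```text
time_s: 6.6
eef_pos: [0.4387, -0.0534, 0.188]
ee_rot: [-3.141, 0.0, 0.47]
force: [-1.5, 3.6, 7.0]
gripper_width: 0.0001
finger_force: 3.4
```

Run:
```python
from h import *
P,R,s=now();es=np.linspace(1.047,-.06,26);print(P,bar(es[20],-.001),s['force'],es[20])
c=cam('side');print([q['xy'] for q in vision.mark_of('side','lever_grip')],proj(c,[bar(es[20],-.012,0),bar(es[20]-.05,-.012,0)]))
```

```text
[ 0.43874527 -0.05342724  0.18796422] [ 0.43946551 -0.0531786   0.18849802] [-1.53117453  3.57582129  7.03911988] 0.1614
[[278.8, 228.8]] [[277.58072472 229.70481465]
 [277.40052617 231.39732708]]
```

Request:
arm_command([
  [[0, 0, 0, 0, -0.09, 0.61, 0], [0, 0, 0, 0, -0.06, 0.62, 0], [0, 0, 0, 0, -0.03, 0.62, 0], [0, 0, 0, 0, 0, 0.62, 0], [0, 0, 0, 0, 0.02, 0.6, 0], [0, 0, 0, 0, 0, 0, 0], [0, 0, 0, 0, 0, 0, 0], [0, 0, 0, 0, 0, 0, 0], [0, 0, 0, 0, 0, 0, 0], [0, 0, 0, 0, 0, 0, 0]],
])

```text
time_s: 7.7
eef_pos: [0.4383, -0.0522, 0.1579]
ee_rot: [-3.142, -0.0, 0.47]
force: [-2.4, 3.3, 9.2]
gripper_width: -0.0
finger_force: 4.4
```

Run:
```python
from h import *
P,R,s=now();print(P,s['force'])
c=cam('side');print([q['xy'] for q in vision.mark_of('side','lever_grip')],[ (e,proj(c,[bar(e,-.012,0)])) for e in(0,-.03,-.06,-.1)])
```

```text
[ 0.43825438 -0.05220013  0.15785868] [-2.35156893  3.29955554  9.20216962]
[[278.7, 238.7]] [(0, array([[277.48247299, 235.19902397]])), (-0.03, array([[277.6167421 , 236.22547097]])), (-0.06, array([[277.79778771, 237.251334  ]])), (-0.1, array([[278.11108523, 238.61673279]]))]
```

Request:
arm_command([
  [[0, 0, 0, 0, 0, -0.3, 0], [0, 0, 0, 0, 0, -0.3, 0], [0, 0, 0, 0, 0, -0.3, 0], [0, 0, 0, 0, 0, -0.3, 0], [0, 0, 0, 0, 0, -0.3, 0], [0, 0, 0, 0, 0, -0.2, 0], [0, 0, 0, 0, 0, 0, 0], [0, 0, 0, 0, 0, 0, 0], [0, 0, 0, 0, 0, 0, 0], [0, 0, 0, 0, 0, 0, 0]],
])

```text
time_s: 8.8
eef_pos: [0.4382, -0.0522, 0.1745]
ee_rot: [-3.141, 0.0, 0.47]
force: [0.1, -0.4, -0.1]
gripper_width: -0.0002
finger_force: 0.0
```

Run:
```python
from h import *
P,R,s=now();print(P,s['force'])
c=cam('side');print([q['xy'] for q in vision.mark_of('side','lever_grip')],[ (e,proj(c,[bar(e,-.012,0)])) for e in(0,.05)])
cv2.imwrite('pics/s5.png',cv2.resize(c[0]['img'][180:330,250:400],None,fx=4,fy=4)[:,:,::-1])
```

```text
[ 0.438185   -0.05224409  0.17446693] [ 0.07890306 -0.39199052 -0.13107825]
[[277.4, 235.4]] [(0, array([[277.48247299, 235.19902397]])), (0.05, array([[277.36387698, 233.4894004 ]]))]
```

View pics/s5.png

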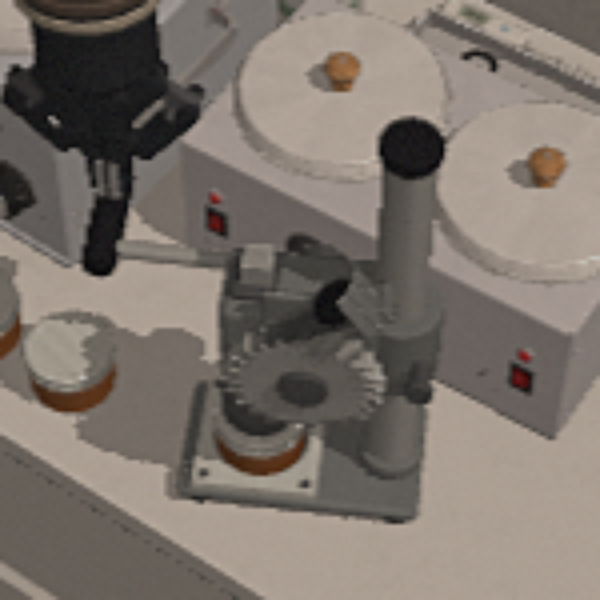

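The lever stands level, with the grip at (277,235), force zero and the fingers clear. The pawl holds it and the lid is under the ram. Next is the button.

```bash
cat >> h.py <<'E'
T=Rt(-.5236); nb=-T.as_matrix()[:,2]
B=pw(p,v[5:8]+np.array([-.866,0,-.5])*.002)
E
python3 - <<'E'
from h import *
print(nb,B)
P,R,s=now()
o,_,_=rows(P,R,[(P+[0,0,.15],R),(B+nb*.10,T),(B+nb*.035,T)],v=.03,w=.08);print(len(o));[print(q) for q in o]
E
```

```text
[-0.22414198  0.44694679  0.86602479] [ 0.40312649 -0.24481093  0.23734871]
15
[0.0, 0.0, 0.0, -0.0, -0.0, -3.0, 0]
[0.0, 0.0, 0.0, -0.0, -0.0, -3.0, 0]
[0.0, 0.0, 0.0, -0.0, -0.0, -3.0, 0]
[0.0, 0.0, 0.0, -0.0, -0.0, -3.0, 0]
[0.0, 0.0, 0.0, -0.0, -0.0, -3.0, 0]
[-0.075, -0.0, 0.001, -1.69, 1.51, 0.01, 0]
[-0.075, -0.0, 0.001, -1.69, 1.51, 0.12, 0]
[-0.075, -0.0, 0.001, -1.69, 1.5, 0.23, 0]
[-0.075, -0.0, 0.0, -1.68, 1.48, 0.35, 0]
[-0.075, -0.0, 0.001, -1.68, 1.44, 0.46, 0]
[-0.074, -0.0, 0.0, -1.68, 1.41, 0.56, 0]
[-0.075, -0.001, 0.001, -1.69, 1.37, 0.66, 0]
[0.0, 0.0, -0.0, 0.0, -0.0, 2.17, 0]
[0.0, 0.0, -0.0, 0.0, -0.0, 2.17, 0]
[0.0, 0.0, -0.0, 0.0, -0.01, 2.16, 0]
```

Request:
arm_command([
  [[0, 0, 0, 0, 0, -3, 0], [0, 0, 0, 0, 0, -3, 0], [0, 0, 0, 0, 0, -3, 0], [0, 0, 0, 0, 0, -3, 0], [0, 0, 0, 0, 0, -3, 0], [-0.075, 0, 0, -1.69, 1.51, 0.01, 0], [-0.075, 0, 0, -1.69, 1.51, 0.12, 0], [-0.075, 0, 0, -1.69, 1.5, 0.23, 0], [-0.075, 0, 0, -1.68, 1.48, 0.35, 0], [-0.075, 0, 0, -1.68, 1.44, 0.46, 0]],
])

```text
time_s: 9.9
eef_pos: [0.3971, -0.1586, 0.3244]
ee_rot: [2.764, -0.001, 0.47]
force: [-0.6, -0.8, 0.2]
gripper_width: -0.0004
finger_force: 0.0
```

Request:
arm_command([
  [[-0.075, 0, 0, -1.68, 1.41, 0.56, 0], [-0.075, 0, 0, -1.68, 1.37, 0.66, 0], [0, 0, 0, 0, 0, 0, 0], [0, 0, 0, 0, 0, 0, 0], [0, 0, 0, 0, 0, 0, 0], [0, 0, 0, 0, 0, 0, 0], [0, 0, 0, 0, 0, 0, 0], [0, 0, 0, 0, 0, 0, 0], [0, 0, 0, 0, 0, 0, 0], [0, 0, 0, 0, 0, 0, 0]],
])

```text
time_s: 10.9
eef_pos: [0.3812, -0.2002, 0.3241]
ee_rot: [2.617, 0.0, 0.47]
force: [0.2, 0.4, 0.7]
gripper_width: -0.0003
finger_force: 0.0
```

Run:
```python
from h import *
P,R,s=now();print(s['time_s'],P,B+nb*.1,(R.inv()*T).as_rotvec(),s['joint_pos'])
c=cam('side');t=cam('top')
for n in('side','top'):
  for k in('lever_grip','button_face'): print(n,k,[(q['xy'],q['score']) for q in vision.mark_of(n,k)[:2]])
bb=pw(p,v[5:8]);print(proj(c,[bb,P]),proj(t,[bb,P]))
a=cv2.resize(c[0]['img'][180:280,280:380],None,fx=4,fy=4);b=cv2.resize(t[0]['img'][150:250,290:390],None,fx=4,fy=4)
cv2.imwrite('pics/s6.png',np.clip(np.hstack([a,b])*1.3,0,255).astype(np.uint8)[:,:,::-1])
o,_,_=rows(P,R,[(B+nb*.02,T)],v=.02);print(o)
```

```text
10.9 [ 0.38120983 -0.2002109   0.32411757] [ 0.38071229 -0.20011625  0.32395119] [ 0.0013082  -0.00248424  0.00431894] [-0.21599664 -0.1022392   2.23791936 -0.60484235  0.75055468  1.28138606]
side lever_grip [([277.4, 233.5], 0.72), ([312.2, 289.7], 0.32)]
side button_face [([333.2, 252.6], 0.6)]
top lever_grip []
top button_face [([423.0, 220.6], 0.72)]
[[333.57683098 255.3555971 ]
 [310.85415773 228.86151346]] [[343.09761543 220.96107292]
 [334.63933689 213.39751838]]
[[0.0, -0.001, 0.001, -0.01, -0.01, 2.0, 0], [0.0, -0.0, 0.001, -0.01, -0.01, 2.0, 0], [0.001, -0.001, 0.001, -0.02, -0.01, 2.0, 0], [0.0, -0.0, 0.001, -0.01, -0.01, 2.0, 0]]
```

View pics/s6.png

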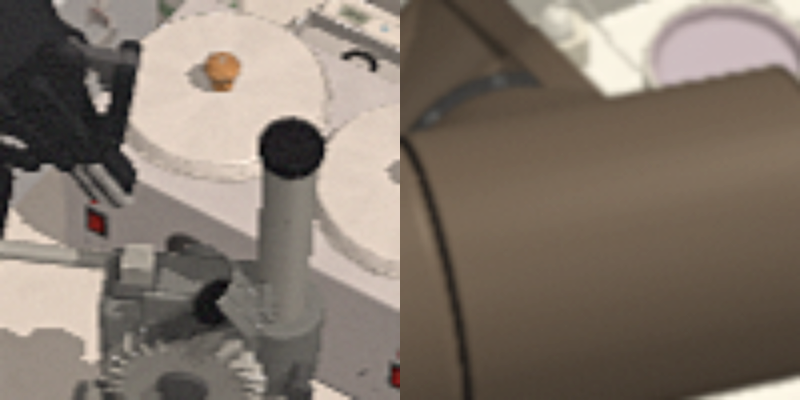

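The lever is still level, held for more than 2 s. The tool is aligned above the button, which sits at side (333,255) partly hidden by the guard. One overlay will check the button fit.

Run:
```python
from h import *
c=cam('side');t=cam('top');cam0={'side':c,'top':t}
M=T.as_matrix();bb=pw(p,v[5:8]);th=np.linspace(0,2*np.pi,60)
circ=[bb+.015*(M[:,0]*np.cos(a)+M[:,1]*np.sin(a)) for a in th]
# tool y here = rear-up slope; guard arc on rear side
g=[bb+nb*.013+.020*(M[:,0]*np.cos(a)+M[:,1]*np.sin(a)) for a in np.linspace(0,np.pi,30)]
out=[]
for n,x,y in(('side',310,232),('top',320,198)):
    i=cv2.imread(f'pics/{n}0.png')[y:y+46,x:x+46];s=8.6;i=cv2.resize(i,None,fx=s,fy=s,interpolation=cv2.INTER_CUBIC);i=np.clip(i*1.8,0,255).astype(np.uint8)
    for pts,col in((circ,(0,255,0)),(g,(0,0,255))):
        q=((proj(cam0[n],pts)-[x,y]+.5)*s).astype(np.int32);cv2.polylines(i,[q],False,col,1)
    out.append(i)
cv2.imwrite('pics/s7.png',np.hstack(out))
# pixel motion per mm of button shift
for nm,d in(('tx',M[:,0]),('ty',M[:,1]),('n',nb)):print(nm,[(proj(cam0[k],[bb+d*.001])-proj(cam0[k],[bb])).round(2).tolist() for k in cam0])
```

```text
tx [[[0.06, -0.34]], [[-0.26, -0.14]]]
ty [[[0.38, -0.09]], [[0.16, -0.27]]]
n [[[-0.21, -0.25]], [[-0.08, -0.08]]]
```

View pics/s7.png

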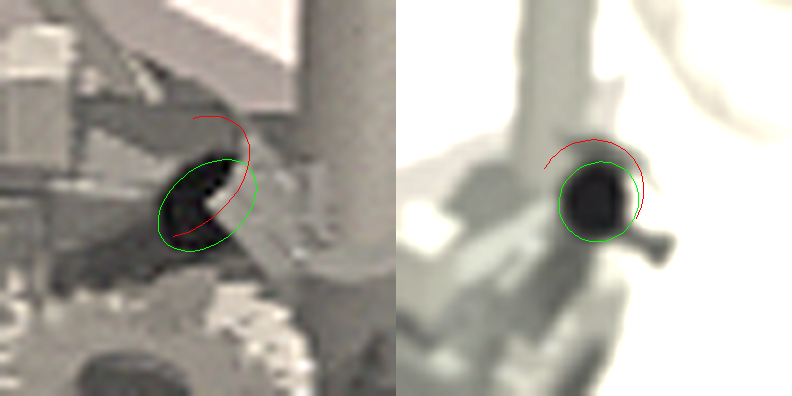

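In the overlay the button disc fits to about 1 px in both views: side about (333.5,254.5), top about (343,221). It wants roughly a 1.5 mm shift along tool x. I'll go down along the normal.

Request:
arm_command([
  [[0, 0, 0.004, 0.1, 0, 2, 0], [0, 0, 0, 0, 0, 2, 0], [0, 0, 0, 0, 0, 2, 0], [0, 0, 0, 0, 0, 1, 0], [0, 0, 0, 0, 0, 0.5, 0], [0, 0, 0, 0, 0, 0.5, 0], [0, 0, 0, 0, 0, 0.5, 0], [0, 0, 0, 0, 0, 0.5, 0], [0, 0, 0, 0, 0, 0.3, 0], [0, 0, 0, 0, 0, 0, 0]],
])

```text
time_s: 12.3
eef_pos: [0.4031, -0.2414, 0.2434]
ee_rot: [2.617, -0.002, 0.466]
force: [0.2, -0.2, -0.2]
gripper_width: 0.0001
finger_force: 0.0
```

Run:
```python
from h import *
P,R,s=now();print(s['time_s'],T.inv().apply(P-B)*1000,s['force'],'tool',R.inv().apply(s['force']))
c=cam('side');print([(q['xy'],q['score']) for k in('lever_grip','button_face') for q in vision.mark_of('side',k)[:2]])
```

```text
12.3 [ 1.51131384  0.39983522 -6.79313825] [ 0.22240317 -0.16467841 -0.2111105 ] tool [0.12425036 0.10794848 0.30669002]
[([280.6, 234.9], 0.6), ([330.6, 253.1], 0.51)]
```

Request:
arm_command([
  [[0, 0, 0, 0, 0, 0.2, 0], [0, 0, 0, 0, 0, 0.2, 0], [0, 0, 0, 0, 0, 0.2, 0], [0, 0, 0, 0, 0, 0.2, 0], [0, 0, 0, 0, 0, 0.2, 0], [0, 0, 0, 0, 0, 0.2, 0], [0, 0, 0, 0, 0, 0.1, 0], [0, 0, 0, 0, 0, 0, 0], [0, 0, 0, 0, 0, 0, 0], [0, 0, 0, 0, 0, 0, 0]],
])

```text
time_s: 13.45
eef_pos: [0.407, -0.2481, 0.2338]
ee_rot: [2.614, -0.003, 0.466]
force: [-6.1, -0.9, 23.2]
gripper_width: -0.0003
finger_force: 11.7
```

Run:
```python
from h import *
P,R,s=now();print(s['time_s'],T.inv().apply(P-B)*1000,'tool',R.inv().apply(s['force']))
c=cam('side');print([(q['xy'],q['score']) for k in('lever_grip','button_face') for q in vision.mark_of('side',k)[:2]])
```

```text
13.45 [1.9655115  2.26258671 5.39243429] tool [ -5.78692842  10.06293125 -21.00560499]
[([335.6, 254.9], 0.41)]
```

Run:
```python
from h import *
c=cam('side');t=cam('top')
a=cv2.resize(c[0]['img'][170:320,245:378],None,fx=3,fy=3);b=cv2.resize(t[0]['img'][150:300,245:378],None,fx=3,fy=3)
cv2.imwrite('pics/s8.png',np.hstack([a,b])[:,:,::-1]);s=manip.observe();print(s['force'])
```

```text
[-5.6883823  -0.88964304 22.96345122]
```

View pics/s8.png

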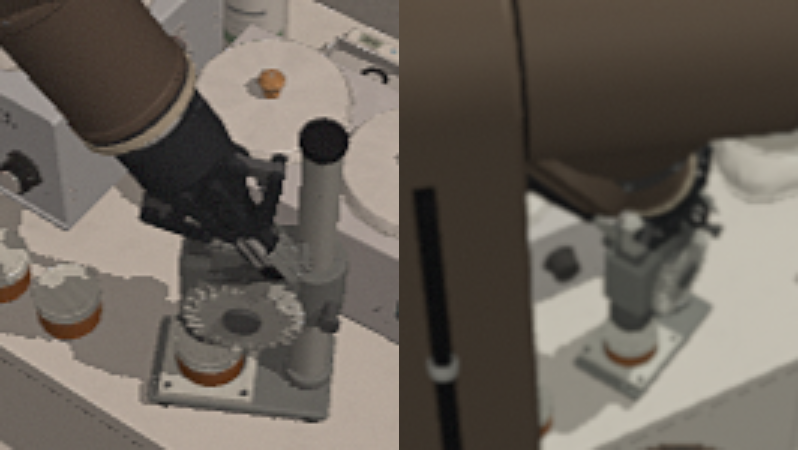

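The lever has left the level position: nothing is left at side (277,235), and the ram is up off the lid. Its upper position is hidden behind the gripper. I'll keep the button in one more second, then let go along the normal.

Request:
arm_command([
  [[0, 0, 0, 0, 0, 0, 0], [0, 0, 0, 0, 0, 0, 0], [0, 0, 0, 0, 0, 0, 0], [0, 0, 0, 0, 0, 0, 0], [0, 0, 0, 0, 0, 0, 0], [0, 0, 0, 0, 0, 0, 0], [0, 0, 0, 0, 0, 0, 0], [0, 0, 0, 0, 0, 0, 0], [0, 0, 0, 0, 0, 0, 0], [0, 0, 0, 0, 0, 0, 0]],
])

```text
time_s: 14.7
eef_pos: [0.407, -0.2481, 0.2338]
ee_rot: [2.614, -0.003, 0.466]
force: [-6.4, -0.7, 23.2]
gripper_width: 0.0006
finger_force: 11.7
```

Request:
arm_command([
  [[0, 0, 0, 0, 0, -0.3, 0], [0, 0, 0, 0, 0, -0.5, 0], [0, 0, 0, 0, 0, -0.7, 0], [0, 0, 0, 0, 0, -1, 0], [0, 0, 0, 0, 0, -1.5, 0], [0, 0, 0, 0, 0, -2, 0], [0, 0, 0, 0, 0, -2, 0], [0, 0, 0, 0, 0, -2, 0], [0, 0, 0, 0, 0, 0, 0], [0, 0, 0, 0, 0, 0, 0]],
])

```text
time_s: 15.7
eef_pos: [0.3836, -0.2022, 0.319]
ee_rot: [2.616, -0.003, 0.467]
force: [0.7, -0.2, -0.7]
gripper_width: -0.0002
finger_force: 0.0
```

Run:
```python
from h import *
P,R,s=now();print(s['time_s'],P,s['force'])
c=cam('side');print([(k,q['xy'],q['score']) for k in('lever_grip','button_face','jar') for q in vision.mark_of('side',k)[:2]],proj(c,[bar(1.047,-.012,0)]))
print(vision.mark_of('top','lever_grip')[:1])
```

```text
15.7 [ 0.38357591 -0.20224528  0.31900043] [ 0.68625747 -0.17038458 -0.74861689]
[('lever_grip', [303.4, 206.8], 0.68), ('button_face', [332.8, 254.9], 0.74), ('jar', [318.0, 287.5], 0.77), ('jar', [329.3, 240.6], 0.28)] [[302.75825949 206.33362857]]
[{'xy': [299.3, 217.7], 'score': 0.75}]
```

```bash
python3 -c "
from station import workorder
print(workorder.close_job())"
```

```text
the job is handed in; nothing more can be done
None
```

The job is handed in at about 16 s: the lever went to the fourth notch, held level untouched for over 2 s, and after I pressed and let go of the button the cameras show it fully up with the jar in its nest. I inferred that the lid is home from the lever angle (about 1.1 rad) and didn't measure it.

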